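Lock the hand guard over the blade of a vegetable slicer with its sprung knob

TASK

Make the vegetable slicer safe to put away. Slide the hand guard along the rails over the blade until it is fully home against its two stops, then pull the winged knob up against its spring, turn it clockwise (seen from above) towards the guard, and let it snap down into the lock notch so that its hook drops through the guard's eye. Work gently, do not force the knob or ram the guard, and leave the other things on the worktop where they are.

Things in the scene. Friction and masses are not known exactly. Their poses are not given: they have to be found in the camera images.
- slicer: Flat vegetable slicer (mandoline), grey frame 325 x 112 mm with a black carrying handle, held by its rubber feet: it does not move. Origin on the worktop under the middle of the deck; x runs along the deck from the feeding end to the knob and handle end, z up. Rails: outer faces at y = -56 and 56 mm, tops 34 mm high. Slanting bare blade across the deck at x = 12 mm.
- guard_home (a point): Point of the slicer where the guard's origin is once the guard is home; axes as the slicer's. There the guard's plate meets two rubber stops on the rails: faces 50 mm further along x, at y = -55..-35 and 35..55 mm, tops 41 mm above the worktop.
- guard: Loose grey hand guard riding on the rail tops, 0.1 to 0.25 kg: plate 100 (along x) x 121 x 4 mm, side skirts outside the rails with 1.5 mm play each side. Origin at the centre of the plate's underside, axes as the slicer's. It starts 80 to 110 mm short of home. It slides easily.
- guard_grip (a point): Mid-height of the stem of the guard's black round grip, on the axis 30 mm above the guard's origin. Stem 29 mm across from 8 mm below to 10 mm above this point; head 41 mm across above, top 29 mm above this point; below, it flares to a foot 72 mm across on the plate.
- guard_eye (a point): Centre of the guard's eye, a square loop 4 mm thick at the guard's +x end, 56.5 mm from its origin: opening 13 mm along x, 40 mm along y; then an end bar 6 mm wide.
- knob: Black winged knob on a vertical shaft at the slicer's knob end, with a steel hook. Origin on the shaft's axis, 33 mm above the worktop when seated; it rises and turns with the knob. Skirt 57 mm across, 8 to 16 mm above the origin. A spring presses it down: 6 to 7 N seated, 10 N raised by 9 mm, where it meets a hard stop. It turns only when raised over 5.5 mm and stays where it is turned.
- wing_top (a point): Top centre of the knob's wing, 42 mm above the knob's origin on its axis. The wing is an upright bar 50 mm long, 14 mm thick and 26 mm tall standing on the skirt, to be pinched across its thickness from above. It lies along the line from the axis to the hook.
- knob_seat (a point): Point of the slicer on the knob's axis where the knob's origin is when the knob is seated in a notch; axes as the slicer's.
- notch_ring (a point): Top of the notch ring on the knob's axis, hidden under the skirt. Two square-edged notches 5 mm deep take the knob's tooth: slicing (start) and lock. The lock notch is 50 to 84 degrees clockwise of the other, adjusted differently each time: feel for it. Off a notch the tooth rests on the ring, knob 5 mm up; within 2 degrees of the notch it can go down, and let go there it snaps home.
- hook_tip (a point): Lower end of the hook, a steel pin 7 mm thick, 42 mm from the knob's axis. Seated it reaches 4.5 mm below the top of the guard's eye; raised 5.5 mm it passes over it. In the lock notch it points to the guard (the slicer's -x, within 18 degrees).
- mug: Cream mug with a handle, 93 x 132 x 102 mm, a bystander. Origin at the centre of its underside.
- salt_shaker: Small glass shaker with a metal top, 44 x 44 x 90 mm, a bystander. Origin at the centre of its underside.
- wooden_spoon: Wooden spoon 303 mm long lying on the worktop, a bystander. Origin at the centre of its underside.
- butter_tin: Flat oblong tin, 63 x 105 x 26 mm, a bystander. Origin at the centre of its underside.
- timer: Round kitchen timer, 62 mm across, 54 mm high, a bystander. Origin at the centre of its underside.
- snack_packet: Flat wrapped bar, 68 x 185 x 14 mm, a bystander. Origin at the centre of its underside.
There are look-alikes about, which are no part of the job. What is shaped like the guard but orange is not meant.

How it is judged:
On the way, in this order (a step that is already met when the one before it is completed fails the run):
1. the guard is home against its stops (within 1.5 mm) while the knob is still seated in the slicing notch (x of guard in the frame of guard_home above -0.0015 m and z of knob in the frame of knob_seat below 0.0015 m and x of hook_tip in the frame of knob_seat above -0.025 m), for 0.1 s.
2. the knob is pulled up clear of its notch (5 mm or more) (z of knob in the frame of knob_seat above 0.005 m), for 0.1 s.
At the end, for the whole second after the job is handed in: The guard lies flat on the rails within 3 mm of home, and the knob is snapped fully down (within 1.5 mm) in the lock notch, its hook pointing to the guard and through the guard's eye; all at rest (x of guard in the frame of guard_home above -0.003 m and z of guard in the frame of guard_home below 0.003 m and z of knob in the frame of knob_seat below 0.0015 m and x of hook_tip in the frame of knob_seat below -0.038 m and linear speed of guard below 0.02 m/s); the robot touches nothing.
It fails at once if the knob's tooth, stop or hook is forced: more than 40 N between the knob and the slicer or the guard (contact force between knob and slicer above 40 N or contact force between knob and guard above 40 N).
It fails at once if the guard is rammed or pressed against the slicer with more than 40 N (contact force between guard and slicer above 40 N).
It fails at once if a bystander is moved by more than 30 mm (distance of any of mug, salt_shaker, wooden_spoon, butter_tin, timer, snack_packet from where it was at the start of the episode above 0.03 m).
It also fails if it takes over 72 s, if anything falls off the work surface, if the arm or the gripper's body presses on something with over 40 N, if the wrist force passes 120 N, or if a joint passes its speed limit or range.

ROBOT

A 6-joint arm with a two-finger parallel gripper is mounted at the origin on a cart in front of the work surface, level with it; the furniture and walls round the work are solid. World frame = base frame: x ahead of the robot, y to its left, z up, the work surface at z = 0. Lengths are in m, angles in rad, forces in N, time in s.
With the tool pointing down it reaches from about 0.35 to 0.975 m from the base axis. Payload 4.9 kg.
Tool frame: the origin (TCP) lies at the very end of the fingers, on their centre line; the grasp point (between the pads) lies 19 mm behind it; z points along the fingers, y is the line along which they close (so a half turn about z gives the same grasp; the last joint's range is limited). The gripper opens to 85 mm and grips with 20 to 120 N. Pads are 22 mm wide; open, the fingers measure 114 mm over their backs; the gripper's body (76 mm by 85 mm) begins 54 mm behind the grasp point. The pads swing forward as they close: fully open they stand 13 mm farther back than shut.
Start: joints at [1.036, 0.053, 1.613, -0, 1.476, -0.119], TCP at [0.252, 0.572, 0.231] pointing down, gripper open.
Joint ranges: [-3.01, 3.01], [-1.01, 2.22], [0.06, 2.58], [-1.02, 4.17], [0.09, 2.62], [-3.14, 3.14]. Speed limits (rad/s): [2.57, 2.57, 3.14, 3.14, 3.14, 3.14].

INTERFACE

Orientations are given as a rotation vector (axis times angle).
In Python, from station import ctrl, imaging gives the robot as it stands.
- The arm moves only by the tool play_rows, never from a script. Its argument "series" is a list of rows, each a list of 3 entries, a list of its own where there are three numbers: the opening, from 0 (shut) to 1 (fully open), then the shift along the tool's x, y, z each as a share of 0.05 m, from -1 to 1, then the turn, a rotation vector about the tool's x, y, z each as a share of 8 degrees, from -1 to 1. In form: [[grip, [dx, dy, dz], [ax, ay, az]], ...]. A call has 1 to 8 rows; each row shifts and turns the commanded pose from where the row before left it, along the tool's axes as they then stand; what a row does not reach is not made up. A row lasts 1/8 s, in which the tool goes at most 62.5 mm and 10.7 degrees, less where a joint would pass 70% of its speed; a pose out of reach is approached as far as the arm can. A call with a number of a shift or a turn outside -1 to 1 is refused whole. A call with a gripper value outside its range is refused whole. The fingers move at their own pace and stop on an object; "force" is the grip in N (left out, the last holds). Time passes only in rows, so rows that do not move let the fingers close. It gives the time, the measured TCP pose, the force, the opening and the grip force at its end, in the units of the state.
- ctrl.get_obs(): the state, without advancing time (a new reading comes with each control period).
- imaging.get_image(name): name is "side" or "top" or "wrist"; returns a dict with "color" (420x560x3 uint8, blue, green, red), "fx", "fy", "cx", "cy" (pixels), "extrinsics" (4x4, takes a point from world to camera coordinates); the wrist camera has in their place "hand_eye" (4x4, takes a point from camera to tool coordinates, whose origin is the TCP and whose axes are the flange's). Camera axes: x right, y down, z forward; pixel columns grow to the right and rows downward; lengths in m; the calibration is good to about 2 mm. A picture is of the moment at which its call begins: read the wrist's pose just before it. There is no depth.
- ctrl.finish_job(): hands the job in; it is judged then, once.
The state is a dict: "t": time; "q": joint angles; "dq": joint speeds; "effort": joint torques, N m; "tool_pos": TCP position; "tool_rot": TCP orientation; "contact_force": force on the tool from outside, world axes, zero at the start; "wrist_torque": the same for the moment, N m; "opening": finger opening in m; "grip_force": force on a finger pad.
Only numpy, scipy, OpenCV 4.12 (cv2) and the standard library are available. Lean on these libraries where they do the work, as an engineer would, in place of code of your own. Each camera call takes 0.05 s, during which the arm holds its last target. There are 200 camera calls.

## Working session

There is one attempt and no reset: what is moved stays moved. The work goes in short steps, Python scripts to look and compute and a tool call to move; the robot and the scene stay as the last step left them, time stands still between calls to the robot, and variables do not carry over. Pictures are saved under pics/ and viewed, at most 10 in all, crops included, and the job is handed in when it is done.

Besides the shell and the picture viewer there is one more tool, called as name(argument=value, ...) on one line, values as JSON. play_rows: Moves the arm, as the interface text tells. Shift numbers are shares of 0.05 m and turn numbers shares of 8 degrees, none past 1 either way. Its arguments: {"type":"object","properties":{"series":{"type":"array"},"force":{"type":"number"}},"required":["series"]}

```bash
ls; mkdir -p pics; python3 - <<'E'
from station import ctrl, imaging
import cv2,numpy as np,pickle
o=ctrl.get_obs();print(o)
d={}
for n in("top","side"):
    i=imaging.get_image(n);d[n]=i;cv2.imwrite(f"pics/{n}0.png",i["color"]);print(n,i["fx"],i["cx"],i["cy"],np.round(i["extrinsics"],3).tolist())
pickle.dump(d,open("cams.pkl","wb"))
E
```

```text
pics
{'t': 0.0, 'q': array([ 1.03598855e+00,  5.33142840e-02,  1.61426787e+00, -1.89556071e-05,
        1.47599119e+00, -1.18996562e-01]), 'dq': array([-0.00011564, -0.00134097,  0.00150883, -0.00146772,  0.00050587,
       -0.00167407]), 'effort': array([ 3.43433094e-04, -3.93696856e+01, -3.70169234e+01, -1.10254182e-04,
        7.11262415e-03,  2.57947102e-05]), 'tool_pos': array([0.25214718, 0.57121373, 0.23010502]), 'tool_rot': array([-6.48328817e-01, -3.07333399e+00,  2.95543357e-03]), 'contact_force': array([ 0.28924815, -0.62344192, -0.7134391 ]), 'wrist_torque': array([-0.03707462, -0.0057198 , -0.06519157]), 'grip_force': 0.0, 'opening': 0.08516279377608178}
top 462.23306190068655 277.1448990205822 211.98630476086984 [[0.006, -1.0, 0.003, 0.072], [-0.979, -0.007, -0.202, 0.584], [0.202, -0.001, -0.979, 1.499], [0.0, 0.0, 0.0, 1.0]]
side 448.5386831762821 276.638416276348 205.34099723828882 [[-0.989, -0.144, 0.014, 0.571], [-0.089, 0.524, -0.847, 0.083], [0.115, -0.839, -0.531, 1.76], [0.0, 0.0, 0.0, 1.0]]
```

View pics/top0.png

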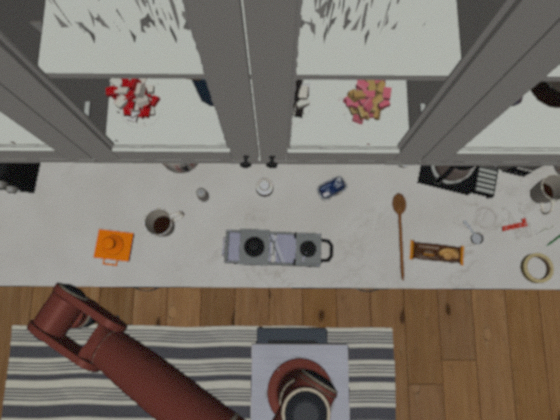

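View pics/side0.png

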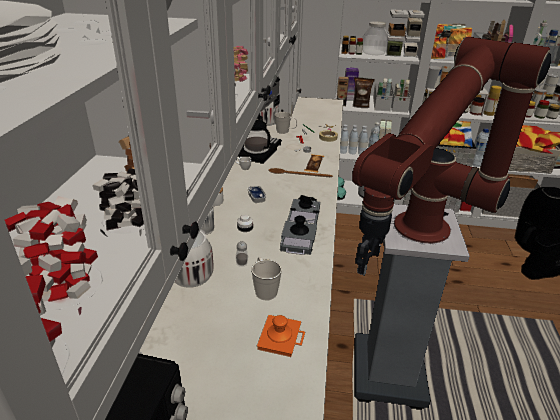

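The top picture shows two guard shapes: the grey one on the slicer at about (255,246), and an orange loose one at (113,245). The grey one fits because it rides on the rails. The winged knob is at (308,249) and the handle at (327,250). I'll confirm this in an enlarged crop.

```bash
python3 - <<'E'
import cv2,pickle
c=pickle.load(open("cams.pkl","rb"))["top"]["color"]
cv2.imwrite("pics/crop.png",cv2.resize(c[222:276,215:340],None,fx=6.4,fy=6.4,interpolation=cv2.INTER_CUBIC))
E
```

```text
(no output)
```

View pics/crop.png

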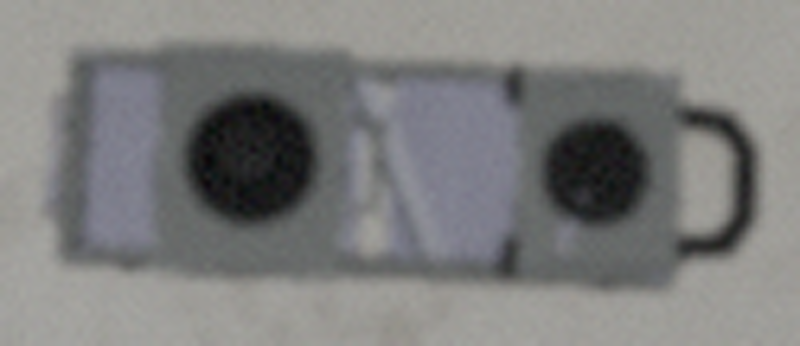

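```bash
cat > h.py <<'E'
import numpy as np,cv2
from scipy.spatial.transform import Rotation as R
def ray(i,u,v,z):
    "pixel -> world point on plane z (fixed camera)"
    E=i["extrinsics"];C=-E[:3,:3].T@E[:3,3]
    d=E[:3,:3].T@[(u-i["cx"])/i["fx"],(v-i["cy"])/i["fy"],1]
    return C+d*(z-C[2])/d[2]
def wray(i,o,u,v,z):
    T=np.eye(4);T[:3,:3]=R.from_rotvec(o["tool_rot"]).as_matrix();T[:3,3]=o["tool_pos"]
    return ray(dict(i,extrinsics=np.linalg.inv(T@i["hand_eye"])),u,v,z)
def wproj(i,o,p):
    T=np.eye(4);T[:3,:3]=R.from_rotvec(o["tool_rot"]).as_matrix();T[:3,3]=o["tool_pos"]
    c=np.linalg.inv(T@i["hand_eye"])@np.r_[p,1]
    return c[:2]/c[2]*i["fx"]+[i["cx"],i["cy"]]
def delta(p,yaw=None):
    "tool-axes shift in shares of 0.05 m to reach p; yaw of tool y in world (mod 180) -> turn shares of 8deg"
    from station import ctrl
    o=ctrl.get_obs();M=R.from_rotvec(o["tool_rot"]).as_matrix()
    print("pos",np.round(o["tool_pos"],4),"rotmat",np.round(M,3).tolist(),"shift",np.round(M.T@(np.array(p)-o["tool_pos"])/.05,2))
    if yaw is not None:
        a=np.degrees(np.arctan2(M[1,1],M[0,1]));d=(yaw-a+90)%180-90
        print("yaw now",a,"turn about tool z (shares)",-d/8)
E
python3 - <<'E'
from h import *;import pickle
from station import ctrl
i=pickle.load(open("cams.pkl","rb"))["top"]
f=lambda u,v,z:np.round(ray(i,215+u/6.4,222+v/6.4,z),4)
for n,a in dict(grip=(251,157,.085),knob=(596,171,.052),LT=(85,52,.034),RT=(680,75,.034),LB=(65,262,.034),RB=(672,285,.034),hook=(567,235,.045),stopT=(515,85,.041),stopB=(508,258,.041)).items():print(n,f(*a))
delta([.46,.06,.30],None)
E
```

```text
grip [0.4627 0.1502 0.085 ]
knob [ 0.4608 -0.028   0.052 ]
LT [0.5247 0.2418 0.034 ]
RT [ 0.5145 -0.0741  0.034 ]
LB [0.4133 0.2491 0.034 ]
RB [ 0.4034 -0.0685  0.034 ]
hook [ 0.4281 -0.0131  0.045 ]
stopT [0.5075 0.0137 0.041 ]
stopB [0.4163 0.0175 0.041 ]
pos [0.2522 0.5712 0.2302] rotmat [[-0.915, 0.404, -0.001], [0.404, 0.915, -0.002], [0.0, -0.002, -1.0]] shift [-7.93 -7.68 -1.38]
```

play_rows(series=[[1,[0,0,-0.5],[0,0,-0.91]],[1,[0,0,-0.5],[0,0,-0.91]],[1,[0,0,-0.4],[0,0,-0.91]],[1,[-0.5,-0.9,0],[0,0,0]],[1,[-0.5,-0.9,0],[0,0,0]],[1,[-0.5,-0.9,0],[0,0,0]],[1,[-0.5,-0.9,0],[0,0,0]],[1,[-0.5,-0.9,0],[0,0,0]]], force=20)

```text
t: 1.1
tool_pos: [0.3698, 0.3409, 0.3008]
tool_rot: [-0.054, -3.141, 0.001]
contact_force: [0.4, 0.6, -0.0]
opening: 0.0855
grip_force: 0.0
```

play_rows(series=[[1,[-0.5,-0.9,0],[0,0,0]],[1,[-0.5,-0.9,0],[0,0,0]],[1,[-0.5,-0.9,0],[0,0,0]],[1,[-0.5,-0.9,0],[0,0,0]],[1,[0,-0.5,0],[0,0,0]],[1,[0,0,0],[0,0,0]]])

```text
t: 1.85
tool_pos: [0.4624, 0.1329, 0.3008]
tool_rot: [-0.059, -3.14, 0.0]
contact_force: [-0.5, 1.4, 0.5]
opening: 0.0856
grip_force: 0.0
```

```bash
python3 - <<'E'
from h import *;import pickle
from station import ctrl,imaging
o=ctrl.get_obs();i=imaging.get_image("wrist");pickle.dump((o,i),open("w1.pkl","wb"))
cv2.imwrite("pics/w1.png",cv2.resize(i["color"],(800,600)))
delta([.4627,.1502,.2],88.15);print(np.round(i["hand_eye"],3).tolist())
E
```

```text
pos [0.4623 0.1339 0.3009] rotmat [[-0.999, 0.036, -0.001], [0.036, 0.999, 0.0], [0.001, 0.0, -1.0]] shift [0.   0.33 2.02]
yaw now 87.92511324374993 turn about tool z (shares) -0.028110844531259005
[[0.0, -0.95, -0.312, 0.08], [1.0, 0.0, -0.0, -0.001], [0.0, -0.312, 0.95, -0.141], [0.0, 0.0, 0.0, 1.0]]
```

View pics/w1.png

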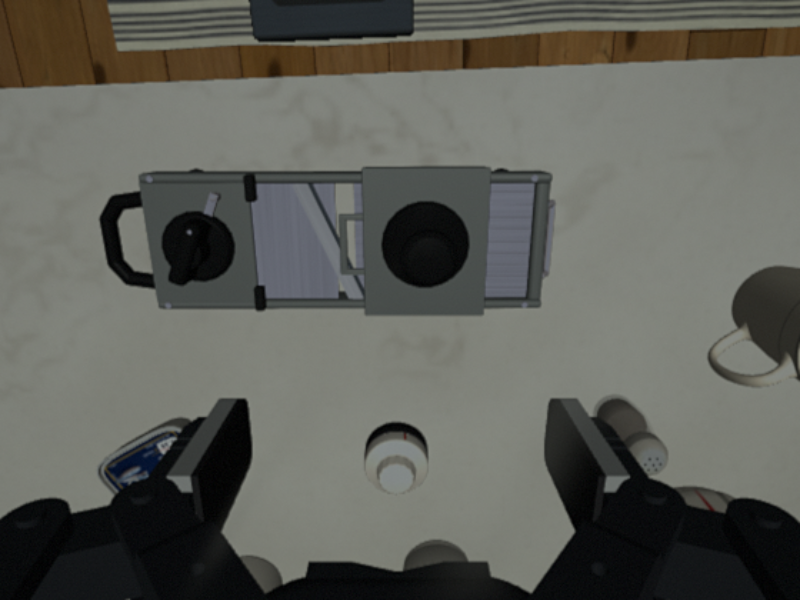

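The wrist picture shows the grey guard, with its foot circle at (425,244), plate edges at 363–490 and eye at 341. The knob skirt is at (198,246), its hook points to (214,196), and the stops' faces are at (255,188) and (265,297).

```bash
python3 - <<'E'
from h import *;import pickle
o,i=pickle.load(open("w1.pkl","rb"))
f=lambda u,v,z:wray(i,o,u*.7,v*.7,z)
P={n:f(*a) for n,a in dict(foot=(425,244,.040),knob=(198,246,.046),hook=(214,196,.050),s1=(256,188,.041),s2=(265,297,.041),g1=(363,168,.038),g2=(491,167,.038),g3=(484,315,.038),g4=(365,317,.038),RT=(141,175,.034),RB=(159,307,.034),LT=(551,173,.034),LB=(541,306,.034),wa=(180,277,.075),wb=(193,222,.075)).items()}
for n in P:print(n,np.round(P[n],4))
a=lambda d:np.degrees(np.arctan2(d[1],d[0]))
print("axis",a(P["LT"]-P["RT"]),a(P["LB"]-P["RB"]),a(P["g2"]-P["g1"]),a(P["g3"]-P["g4"]),"hook",a(P["hook"]-P["knob"]),np.linalg.norm((P["hook"]-P["knob"])[:2]),"wing",a(P["wb"]-P["wa"]))
print("guard c",np.mean([P[k] for k in("g1","g2","g3","g4")],0),"wing c",(P["wa"]+P["wb"])/2, "rail mid",np.mean([P[k] for k in("LT","LB","RT","RB")],0))
E
```

```text
foot [0.4663 0.1535 0.04  ]
knob [ 0.46   -0.0251  0.046 ]
hook [ 0.4215 -0.0053  0.05  ]
s1 [0.4176 0.0246 0.041 ]
s2 [0.5054 0.0211 0.041 ]
g1 [0.406  0.1074 0.038 ]
g2 [0.4089 0.2053 0.038 ]
g3 [0.5289 0.2017 0.038 ]
g4 [0.527 0.102 0.038]
RT [ 0.405  -0.0653  0.034 ]
RB [ 0.513  -0.0711  0.034 ]
LT [0.4154 0.2525 0.034 ]
LB [0.5241 0.2502 0.034 ]
wa [ 0.4771 -0.0305  0.075 ]
wb [ 0.4367 -0.0142  0.075 ]
axis 88.12630646537748 88.01976072551693 88.28800894709539 88.8850150157347 hook 152.80024187664978 0.043274708975443596 wing 158.02514063386607
guard c [0.46768899 0.15412189 0.038     ] wing c [ 0.45689183 -0.02234387  0.075     ] rail mid [0.46438627 0.09157976 0.034     ]
```

play_rows(series=[[1,[-0.06,0.4,0.8],[0,0,0]],[1,[0,0,0.9],[0,0,0]],[1,[0,0,0.9],[0,0,0]],[1,[0,0,0.9],[0,0,0]],[1,[0,0,0.7],[0,0,0]],[1,[0,0,0.4],[0,0,0]],[1,[0,0,0.3],[0,0,0]],[1,[0,0,0],[0,0,0]]])

```text
t: 2.9
tool_pos: [0.4651, 0.1546, 0.0552]
tool_rot: [-0.053, -3.139, 0.0]
contact_force: [0.7, 0.4, -0.2]
opening: 0.0854
grip_force: 0.0
```

play_rows(series=[[0.5,[0,0,0],[0,0,0]],[0.3,[0,0,0],[0,0,0]],[0.2,[0,0,0],[0,0,0]],[0.2,[0,0,0],[0,0,0]],[0.2,[0,0,0],[0,0,0]],[0.2,[0,0,0],[0,0,0]]])

```text
t: 3.65
tool_pos: [0.4669, 0.1543, 0.0575]
tool_rot: [0.055, 3.14, 0.001]
contact_force: [-1.6, 0.1, 6.5]
opening: 0.0394
grip_force: 20.0
```

play_rows(series=[[0.7,[0,0,0],[0,0,0]],[0.7,[0,0,-0.12],[0,0,0]],[0.7,[0,0,0],[0,0,0]],[0.3,[0,0,0],[0,0,0]],[0.2,[0,0,0],[0,0,0]],[0.2,[0,0,0],[0,0,0]],[0.2,[0,0,0],[0,0,0]]])

```text
t: 4.53
tool_pos: [0.4661, 0.1542, 0.0625]
tool_rot: [-0.054, -3.141, -0.0]
contact_force: [-2.1, 0.6, 4.0]
opening: 0.0395
grip_force: 20.1
```

play_rows(series=[[0.2,[0,-0.15,0],[0,0,0]],[0.2,[0,-0.3,0],[0,0,0]],[0.2,[0,-0.3,0],[0,0,0]],[0.2,[0,-0.3,0],[0,0,0]],[0.2,[0,-0.2,0],[0,0,0]],[0.2,[0,-0.1,0],[0,0,0]],[0.2,[0,0,0],[0,0,0]]])

```text
t: 5.4
tool_pos: [0.4639, 0.0856, 0.0625]
tool_rot: [0.055, 3.141, -0.003]
contact_force: [-0.9, -2.9, 4.6]
opening: 0.0395
grip_force: 20.4
```

play_rows(series=[[0.2,[0,-0.04,0],[0,0,0]],[0.2,[0,-0.04,0],[0,0,0]],[0.2,[0,-0.03,0],[0,0,0]],[0.2,[0,0,0],[0,0,0]]])

```text
t: 5.9
tool_pos: [0.4637, 0.0813, 0.0625]
tool_rot: [0.054, 3.141, 0.0]
contact_force: [0.5, 2.9, 3.6]
opening: 0.0393
grip_force: 20.4
```

play_rows(series=[[0.2,[0,-0.03,0],[0,0,0]],[0.2,[0,-0.03,0],[0,0,0]],[0.2,[0,-0.02,0],[0,0,0]],[0.2,[0,0,0],[0,0,0]]])

```text
t: 6.4
tool_pos: [0.4636, 0.077, 0.0624]
tool_rot: [0.055, 3.141, -0.0]
contact_force: [-0.1, 3.0, 5.6]
opening: 0.0393
grip_force: 20.4
```

play_rows(series=[[0.2,[0,-0.02,0],[0,0,0]],[0.2,[0,-0.02,0],[0,0,0]],[0.2,[0,0,0],[0,0,0]]])

```text
t: 6.78
tool_pos: [0.4635, 0.0751, 0.0624]
tool_rot: [0.054, 3.141, 0.0]
contact_force: [0.8, 3.6, 4.9]
opening: 0.0393
grip_force: 20.4
```

play_rows(series=[[0.2,[0,-0.02,0],[0,0,0]],[0.2,[0,0,0],[0,0,0]]])

```text
t: 7.02
tool_pos: [0.4635, 0.0741, 0.0624]
tool_rot: [0.054, 3.141, 0.0]
contact_force: [0.1, 4.0, 4.4]
opening: 0.0395
grip_force: 20.4
```

play_rows(series=[[0.2,[0,-0.02,0],[0,0,0]],[0.2,[0,0,0],[0,0,0]]])

```text
t: 7.28
tool_pos: [0.4634, 0.0731, 0.0624]
tool_rot: [0.055, 3.141, 0.0]
contact_force: [1.4, 3.4, 4.9]
opening: 0.0397
grip_force: 20.4
```

play_rows(series=[[0.2,[0,-0.01,0],[0,0,0]],[0.2,[0,0,0],[0,0,0]]])

```text
t: 7.52
tool_pos: [0.4634, 0.0726, 0.0624]
tool_rot: [0.054, 3.141, 0.0]
contact_force: [-0.2, 3.3, 5.6]
opening: 0.0393
grip_force: 20.4
```

play_rows(series=[[0.2,[0,-0.01,0],[0,0,0]],[0.2,[0,0,0],[0,0,0]]])

```text
t: 7.78
tool_pos: [0.4634, 0.0722, 0.0624]
tool_rot: [0.054, 3.141, 0.0]
contact_force: [-0.4, 3.2, 5.2]
opening: 0.0393
grip_force: 20.4
```

play_rows(series=[[0.2,[0,-0.01,0],[0,0,0]],[0.2,[0,-0.01,0],[0,0,0]],[0.2,[0,0,0],[0,0,0]]])

```text
t: 8.15
tool_pos: [0.4634, 0.0714, 0.0624]
tool_rot: [0.054, 3.141, 0.001]
contact_force: [1.0, 4.9, 4.7]
opening: 0.0397
grip_force: 20.4
```

play_rows(series=[[0.2,[0,-0.01,0],[0,0,0]],[0.2,[0,0,0],[0,0,0]]])

```text
t: 8.4
tool_pos: [0.4633, 0.0713, 0.0624]
tool_rot: [0.055, 3.141, 0.003]
contact_force: [0.4, 6.0, 4.6]
opening: 0.0397
grip_force: 20.5
```

play_rows(series=[[0.2,[0,-0.01,0],[0,0,0]],[0.2,[0,0,0],[0,0,0]]])

```text
t: 8.65
tool_pos: [0.4634, 0.0713, 0.0625]
tool_rot: [0.055, 3.141, 0.004]
contact_force: [1.1, 8.2, 5.0]
opening: 0.0394
grip_force: 20.5
```

play_rows(series=[[1,[0,0.01,0],[0,0,0]],[1,[0,0,0],[0,0,0]],[1,[0,0,0],[0,0,0]],[1,[0,0,-0.5],[0,0,0]],[1,[0,0,-0.9],[0,0,0]],[1,[0,-0.8,-0.9],[0,0,0]],[1,[0,-0.8,-0.6],[0,0,0]],[1,[0,0,0],[0,0,0]]])

```text
t: 9.65
tool_pos: [0.462, -0.0116, 0.2105]
tool_rot: [0.06, 3.135, -0.003]
contact_force: [0.4, -0.2, -0.0]
opening: 0.0854
grip_force: 0.0
```

```bash
python3 - <<'E'
from h import *;import pickle
from station import ctrl,imaging
o=ctrl.get_obs();i=imaging.get_image("wrist");pickle.dump((o,i),open("w2.pkl","wb"))
cv2.imwrite("pics/w2.png",cv2.resize(i["color"],(800,600),interpolation=cv2.INTER_CUBIC))
print(o["tool_pos"])
E
```

```text
[ 0.46201113 -0.01158727  0.2105446 ]
```

View pics/w2.png

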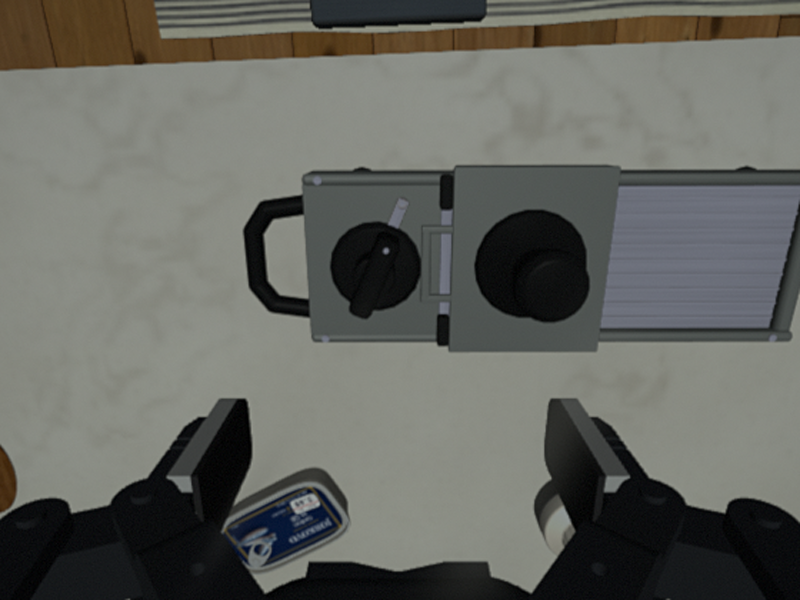

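The guard plate's edge (450) now sits against the stops at (446,192) and (443,330). The knob skirt is centred at (375,266), the wing top runs from (388,236) to (361,314), and the hook tip is at (404,200).

```bash
python3 - <<'E'
from h import *;import pickle
o,i=pickle.load(open("w2.pkl","rb"))
f=lambda u,v,z:wray(i,o,u*.7,v*.7,z)
a=lambda d:np.degrees(np.arctan2(d[1],d[0]))
k=f(375,266,.047);h=f(404,200,.051);wa=f(361,314,.075);wb=f(388,236,.075)
print(k,h,a(h-k),np.linalg.norm((h-k)[:2]),wa,wb,(wa+wb)/2,a(wb-wa),np.linalg.norm(wb-wa))
p=[*k[:2],.10];delta(p,a(wb-wa)-90)
E
```

```text
[ 0.45914214 -0.02665192  0.047     ] [ 0.41934877 -0.00755683  0.051     ] 154.36569972806493 0.04413767325340614 [ 0.47997339 -0.0345578   0.075     ] [ 0.43534382 -0.01707807  0.075     ] [ 0.4576586  -0.02581794  0.075     ] 158.61159235843172 0.04793056715791195
pos [ 0.4609 -0.0103  0.2083] rotmat [[-0.999, 0.037, 0.002], [0.037, 0.999, -0.0], [-0.002, -0.0, -1.0]] shift [ 0.03 -0.33  2.17]
yaw now 87.87539963691866 turn about tool z (shares) 2.407975909810867
```

play_rows(series=[[0.6,[0.03,-0.32,0],[0,0,0]],[0.6,[0,0,0.5],[0,0,0.89]],[0.6,[0,0,0.5],[0,0,0.89]],[0.6,[0,0,0.5],[0,0,0.89]],[0.6,[0,0,0.5],[0,0,0]],[0.6,[0,0,0],[0,0,0]]])

```text
t: 10.45
tool_pos: [0.4554, -0.0245, 0.1034]
tool_rot: [-0.632, -3.069, 0.0]
contact_force: [-0.6, 0.7, 0.6]
opening: 0.051
grip_force: 0.0
```

```bash
python3 - <<'E'
from h import *;import pickle
from station import ctrl,imaging
o=ctrl.get_obs();i=imaging.get_image("wrist");pickle.dump((o,i),open("w3.pkl","wb"))
cv2.imwrite("pics/w3.png",cv2.resize(i["color"],(800,600),interpolation=cv2.INTER_CUBIC))
delta([.459,-.0262,.055],66.5)
E
```

```text
pos [ 0.4568 -0.0248  0.1054] rotmat [[-0.918, 0.396, -0.004], [0.396, 0.918, 0.001], [0.004, -0.001, -1.0]] shift [-0.06 -0.01  1.01]
yaw now 66.70056562449321 turn about tool z (shares) 0.025070703061651045
```

View pics/w3.png

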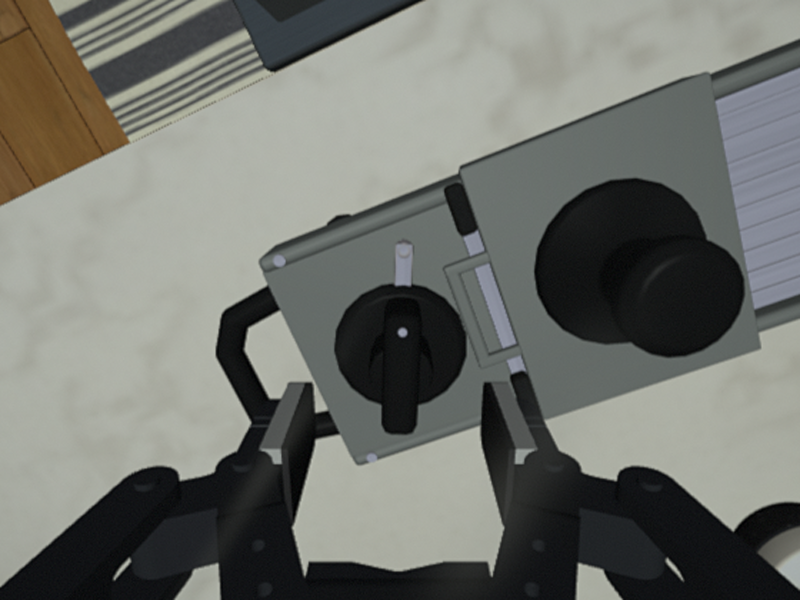

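Seen close, the wing lies straight along the image from (403,305) to (401,430), centred between the fingers. The hook is at (403,248) and the skirt at (400,345).

```bash
python3 - <<'E'
from h import *;import pickle
o,i=pickle.load(open("w3.pkl","rb"))
f=lambda u,v,z:wray(i,o,u*.7,v*.7,z)
k=f(400,345,.046);h=f(403,245,.051);wa=f(400,432,.073);wb=f(403,303,.075);s=(f(335,345,.045)+f(466,345,.045))/2
print(k,h,h-k,(wa+wb)/2,np.linalg.norm(wb-wa),s, wb-wa)
delta([*((k+(wa+wb)/2)/2)[:2],.055],66.5)
E
```

```text
[ 0.45894066 -0.02623106  0.046     ] [ 0.4193265  -0.00801821  0.051     ] [-0.03961416  0.01821285  0.005     ] [ 0.45772037 -0.02521421  0.074     ] 0.052804750674712866 [ 0.4594042  -0.02620626  0.045     ] [-0.04808304  0.02173392  0.002     ]
pos [ 0.4568 -0.0248  0.1054] rotmat [[-0.918, 0.396, -0.004], [0.396, 0.918, 0.001], [0.004, -0.001, -1.0]] shift [-0.04 -0.    1.01]
yaw now 66.70056562449321 turn about tool z (shares) 0.025070703061651045
```

play_rows(series=[[0.6,[-0.04,0,0.3],[0,0,0.12]],[0.6,[0,0,0.4],[0,0,0]],[0.6,[0,0,0.3],[0,0,0]],[0.4,[0,0,0],[0,0,0]],[0.2,[0,0,0],[0,0,0]],[0.08,[0,0,0],[0,0,0]],[0.05,[0,0,0],[0,0,0]],[0.05,[0,0,0],[0,0,0]]], force=35)

```text
t: 11.5
tool_pos: [0.461, -0.026, 0.0582]
tool_rot: [0.661, 3.07, 0.001]
contact_force: [-1.0, 2.3, 3.4]
opening: 0.0129
grip_force: 38.0
```

play_rows(series=[[0.4,[0,0,0],[0,0,0]],[0.4,[0.04,0,0.04],[0,0,0]],[0.4,[0,0,0],[0,0,0]],[0.2,[0,0,0],[0,0,0]],[0.05,[0,0,0],[0,0,0]],[0.05,[0,0,0],[0,0,0]],[0.05,[0,0,0],[0,0,0]]], force=35)

```text
t: 12.38
tool_pos: [0.4584, -0.0249, 0.0553]
tool_rot: [-0.661, -3.071, -0.001]
contact_force: [0.2, 4.2, 0.4]
opening: 0.0129
grip_force: 37.5
```

play_rows(series=[[0.05,[0,0,-0.04],[0,0,0]],[0.05,[0,0,-0.04],[0,0,0]],[0.05,[0,0,0],[0,0,0]]])

```text
t: 12.75
tool_pos: [0.4584, -0.0249, 0.0585]
tool_rot: [0.661, 3.071, 0.001]
contact_force: [4.6, 2.6, -8.0]
opening: 0.013
grip_force: 36.3
```

play_rows(series=[[0.05,[0,0,-0.04],[0,0,0]],[0.05,[0,0,-0.04],[0,0,0]],[0.05,[0,0,0],[0,0,0]],[0.05,[0,0,0],[0,0,0]]])

```text
t: 13.25
tool_pos: [0.4583, -0.0249, 0.0621]
tool_rot: [0.661, 3.07, 0.001]
contact_force: [5.8, 2.5, -9.8]
opening: 0.0132
grip_force: 36.2
```

play_rows(series=[[0.05,[0,0,0],[0,0,0.25]],[0.05,[0,0,0],[0,0,0.4]],[0.05,[0,0,0],[0,0,0.4]],[0.05,[0,0,0],[0,0,0]]])

```text
t: 13.75
tool_pos: [0.4585, -0.0246, 0.0622]
tool_rot: [0.885, 3.013, 0.003]
contact_force: [6.6, 4.1, -8.9]
opening: 0.0137
grip_force: 36.2
```

```bash
python3 -c "
from h import *;from station import ctrl
o=ctrl.get_obs();print(o['contact_force'],o['wrist_torque'],o['grip_force']);delta([.459,-.0255,.0621],66)"
```

```text
[ 6.55529199  4.09793523 -8.94508895] [ 0.61048066 -1.02767965  0.01468862] 36.16082489490509
pos [ 0.4585 -0.0246  0.0622] rotmat [[-0.841, 0.541, 0.001], [0.541, 0.841, 0.002], [-0.0, 0.002, -1.0]] shift [-0.02 -0.01  0.  ]
yaw now 57.25882299272582 turn about tool z (shares) -1.0926471259092736
```

play_rows(series=[[0.05,[-0.01,0.02,0],[0,0,0.8]],[0.05,[0,0,0],[0,0,0.8]],[0.05,[0,0,0],[0,0,0.8]],[0.05,[0,0,0],[0,0,0.8]],[0.05,[0,0,0],[0,0,0.8]],[0.05,[0,0,0],[0,0,0]]])

```text
t: 14.5
tool_pos: [0.4597, -0.0235, 0.0623]
tool_rot: [1.682, 2.653, 0.005]
contact_force: [7.6, 6.9, -9.4]
opening: 0.013
grip_force: 36.2
```

```bash
python3 -c "
from h import *;from station import ctrl
o=ctrl.get_obs();print(o['contact_force'],o['wrist_torque'],o['grip_force']);delta([.459,-.0255,.0621],15.7)"
```

```text
[ 7.58613564  6.87603749 -9.37051181] [ 1.00911784 -1.15526967  0.01418984] 36.16720676422119
pos [ 0.4597 -0.0235  0.0623] rotmat [[-0.426, 0.905, 0.002], [0.905, 0.426, 0.003], [0.002, 0.003, -1.0]] shift [-0.03 -0.03  0.  ]
yaw now 25.234323722942555 turn about tool z (shares) 1.19179046536782
```

play_rows(series=[[0.05,[0,0.02,0],[0,0,0.3]],[0.05,[0,0.01,0],[0,0,0.3]],[0.05,[0,0,0],[0,0,0]],[0.05,[0,0,0],[0,0,0]]])

```text
t: 15.0
tool_pos: [0.46, -0.0233, 0.0617]
tool_rot: [-1.79, -2.58, -0.001]
contact_force: [4.5, 3.4, -9.4]
opening: 0.0135
grip_force: 36.2
```

```bash
python3 -c "
from h import *;from station import ctrl
o=ctrl.get_obs();print(o['contact_force'],o['wrist_torque'],o['grip_force']);delta([.459,-.0255,.0621],15.7)"
```

```text
[ 4.49687277  3.41902322 -9.42243544] [ 0.6529984  -0.74672917  0.03160955] 36.176320910453796
pos [ 0.46   -0.0233  0.0617] rotmat [[-0.35, 0.937, -0.001], [0.937, 0.35, 0.002], [0.002, -0.0, -1.0]] shift [-0.03 -0.03 -0.01]
yaw now 20.480819093883074 turn about tool z (shares) 0.5976023867353852
```

play_rows(series=[[0.05,[0,0.005,0],[0,0,0.37]],[0.05,[0,0.005,0],[0,0,0]],[0.05,[0,0,0.04],[0,0,0]],[0.05,[0,0,0],[0,0,0]]])

```text
t: 15.5
tool_pos: [0.4602, -0.0233, 0.0603]
tool_rot: [-1.855, -2.532, 0.0]
contact_force: [1.6, 5.7, -8.5]
opening: 0.0132
grip_force: 36.3
```

play_rows(series=[[0.05,[0,0,-0.04],[0,0,0]],[0.05,[0,0.005,0],[0,0,0.37]],[0.05,[0,0,0],[0,0,0]],[0.05,[0,0,0.04],[0,0,0]],[0.05,[0,0,0],[0,0,0]]])

```text
t: 16.12
tool_pos: [0.4604, -0.0232, 0.0603]
tool_rot: [-1.92, -2.483, 0.001]
contact_force: [1.0, 4.6, -8.2]
opening: 0.0129
grip_force: 36.3
```

play_rows(series=[[0.05,[0,0,0.02],[0,0,0]],[0.05,[0,0,0],[0,0,0]]])

```text
t: 16.38
tool_pos: [0.4605, -0.0233, 0.0601]
tool_rot: [-1.92, -2.483, 0.001]
contact_force: [-0.6, 5.5, -2.8]
opening: 0.0132
grip_force: 37.0
```

play_rows(series=[[0.05,[0,0,0.02],[0,0,0]],[0.05,[0,0,0],[0,0,0]]])

```text
t: 16.62
tool_pos: [0.4605, -0.0233, 0.0598]
tool_rot: [-1.92, -2.483, 0.002]
contact_force: [-3.7, 5.8, 1.0]
opening: 0.0131
grip_force: 37.6
```

play_rows(series=[[0.05,[0,0,-0.08],[0,0,0]],[0.05,[0,0.004,0],[0,0,0.35]],[0.05,[0,0,0],[0,0,0]],[0.05,[0,0,0.08],[0,0,0]],[0.05,[0,0,0],[0,0,0]]])

```text
t: 17.25
tool_pos: [0.4607, -0.0233, 0.0598]
tool_rot: [-1.98, -2.435, 0.002]
contact_force: [-4.4, 6.6, 1.2]
opening: 0.0132
grip_force: 37.6
```

play_rows(series=[[0.05,[0,0,-0.08],[0,0,0]],[0.05,[0,0.003,0],[0,0,0.35]],[0.05,[0,0,0],[0,0,0]],[0.05,[0,0,0.08],[0,0,0]],[0.05,[0,0,0],[0,0,0]]])

```text
t: 17.88
tool_pos: [0.4608, -0.0232, 0.0598]
tool_rot: [-2.038, -2.386, 0.002]
contact_force: [-4.1, 5.8, 1.3]
opening: 0.0131
grip_force: 37.6
```

play_rows(series=[[0.05,[0,0,-0.08],[0,0,0]],[0.05,[0,0.003,0],[0,0,0.35]],[0.05,[0,0,0],[0,0,0]],[0.05,[0,0,0.08],[0,0,0]],[0.05,[0,0,0],[0,0,0]]])

```text
t: 18.5
tool_pos: [0.461, -0.0232, 0.0598]
tool_rot: [-2.096, -2.335, 0.002]
contact_force: [-4.4, 5.9, 1.1]
opening: 0.013
grip_force: 37.6
```

```bash
python3 -c "
from h import *;from station import ctrl
o=ctrl.get_obs();print(o['contact_force'],o['wrist_torque'],o['grip_force']);delta([.459,-.0255,.0621],-1.9)"
```

```text
[-4.41486304  5.85622684  1.11244534] [ 1.09154657  0.78947497 -0.01449327] 37.59219467639923
pos [ 0.461  -0.0232  0.0598] rotmat [[-0.108, 0.994, -0.004], [0.994, 0.108, 0.001], [0.002, -0.003, -1.0]] shift [-0.04 -0.04 -0.05]
yaw now 6.179025501946619 turn about tool z (shares) 1.0098781877433272
```

play_rows(series=[[0.05,[0,0,-0.08],[0,0,0]],[0.05,[0.01,0,0],[0,0,0.35]],[0.05,[0,0,0],[0,0,0]],[0.05,[0,0,0.08],[0,0,0]],[0.05,[0,0,0],[0,0,0]]])

```text
t: 19.12
tool_pos: [0.4612, -0.0231, 0.0599]
tool_rot: [-2.153, -2.285, 0.003]
contact_force: [-5.2, 4.1, 1.2]
opening: 0.013
grip_force: 37.5
```

play_rows(series=[[0.05,[0,0,-0.08],[0,0,0]],[0.05,[0,0.002,0],[0,0,0.35]],[0.05,[0,0,0],[0,0,0]],[0.05,[0,0,0.08],[0,0,0]],[0.05,[0,0,0],[0,0,0]]])

```text
t: 19.75
tool_pos: [0.4613, -0.0232, 0.0599]
tool_rot: [-2.208, -2.232, 0.003]
contact_force: [-6.8, 4.3, -0.3]
opening: 0.0135
grip_force: 37.4
```

play_rows(series=[[0.05,[0,0,-0.08],[0,0,0]],[0.05,[0,0.002,0],[0,0,0.35]],[0.05,[0,0,0],[0,0,0]],[0.05,[0,0,0.08],[0,0,0]],[0.05,[0,0,0],[0,0,0]]])

```text
t: 20.38
tool_pos: [0.4615, -0.0231, 0.0598]
tool_rot: [-2.261, -2.178, 0.003]
contact_force: [-6.7, 3.7, -0.4]
opening: 0.0132
grip_force: 37.2
```

play_rows(series=[[0.05,[0,0,-0.08],[0,0,0]],[0.05,[0,0,0],[0,0,0.35]],[0.05,[0,0,0],[0,0,0]],[0.05,[0,0,0.085],[0,0,0]],[0.05,[0,0,0],[0,0,0]]])

```text
t: 21.0
tool_pos: [0.4616, -0.0231, 0.0596]
tool_rot: [-2.314, -2.122, 0.002]
contact_force: [-7.5, 3.4, -3.0]
opening: 0.0128
grip_force: 37.1
```

play_rows(series=[[0.05,[0,0,-0.08],[0,0,0]],[0.05,[0,0,0],[0,0,0.35]],[0.05,[0,0,0],[0,0,0]],[0.05,[0,0,0.085],[0,0,0]],[0.05,[0,0,0],[0,0,0]]])

```text
t: 21.62
tool_pos: [0.4617, -0.0231, 0.0584]
tool_rot: [-2.366, -2.066, 0.001]
contact_force: [-2.5, 3.6, -9.4]
opening: 0.0131
grip_force: 36.1
```

play_rows(series=[[0.05,[0,0,-0.085],[0,0,0]],[0.05,[0,0,0],[0,0,0.35]],[0.05,[0,0,0],[0,0,0]],[0.05,[0,0,0.085],[0,0,0]],[0.05,[0,0,0],[0,0,0]]])

```text
t: 22.25
tool_pos: [0.4618, -0.0231, 0.0589]
tool_rot: [-2.416, -2.007, 0.001]
contact_force: [-4.3, 3.1, -7.7]
opening: 0.0132
grip_force: 36.3
```

play_rows(series=[[0.05,[0,0,-0.085],[0,0,0]],[0.05,[0,0,0],[0,0,-0.25]],[0.05,[0,0,0],[0,0,0]],[0.05,[0,0,0.085],[0,0,0]],[0.05,[0,0,0],[0,0,0]]])

```text
t: 22.88
tool_pos: [0.4617, -0.0231, 0.0589]
tool_rot: [-2.381, -2.048, 0.001]
contact_force: [-4.2, 4.8, -10.0]
opening: 0.013
grip_force: 36.2
```

play_rows(series=[[0.05,[0,0,0.02],[0,0,0]],[0.05,[0,0,0.02],[0,0,0]],[0.05,[0,0,0],[0,0,0]]])

```text
t: 23.25
tool_pos: [0.4618, -0.0231, 0.0575]
tool_rot: [-2.381, -2.048, 0.001]
contact_force: [-5.4, 3.6, -5.6]
opening: 0.0131
grip_force: 36.6
```

play_rows(series=[[0.05,[0,0,0.02],[0,0,0]],[0.05,[0,0,0],[0,0,0]]])

```text
t: 23.5
tool_pos: [0.4618, -0.0231, 0.0566]
tool_rot: [-2.381, -2.048, 0.001]
contact_force: [-6.0, 3.6, -6.5]
opening: 0.0131
grip_force: 36.7
```

play_rows(series=[[0.05,[0,0,0.02],[0,0,0]],[0.05,[0,0,0],[0,0,0]]])

```text
t: 23.75
tool_pos: [0.4618, -0.0231, 0.0557]
tool_rot: [-2.381, -2.048, 0.001]
contact_force: [-6.6, 4.0, -4.4]
opening: 0.0129
grip_force: 36.9
```

play_rows(series=[[0.5,[0,0,0],[0,0,0]],[0.5,[0,0,0],[0,0,0]],[0.5,[0,0,0],[0,0,0]],[0.5,[0,0,-0.5],[0,0,0]],[0.5,[0,0,-0.9],[0,0,0]],[0.5,[0,0,-0.9],[0,0,0]],[0.5,[0,0,0],[0,0,0]],[0.5,[0,0,0],[0,0,0]]])

```text
t: 24.75
tool_pos: [0.4622, -0.0233, 0.1698]
tool_rot: [2.382, 2.048, 0.0]
contact_force: [-0.5, -0.5, -0.6]
opening: 0.0428
grip_force: 0.0
```

```bash
python3 - <<'E'
from h import *;import pickle
from station import ctrl,imaging
imaging.get_image("wrist");o=ctrl.get_obs();i=imaging.get_image("wrist");pickle.dump((o,i),open("w4.pkl","wb"))
cv2.imwrite("pics/w4.png",cv2.resize(i["color"],(800,600),interpolation=cv2.INTER_CUBIC))
print(o["tool_pos"],o["contact_force"])
E
```

```text
[ 0.46154859 -0.0231751   0.16877565] [-0.32764885 -0.6613974  -0.83819171]
```

View pics/w4.png

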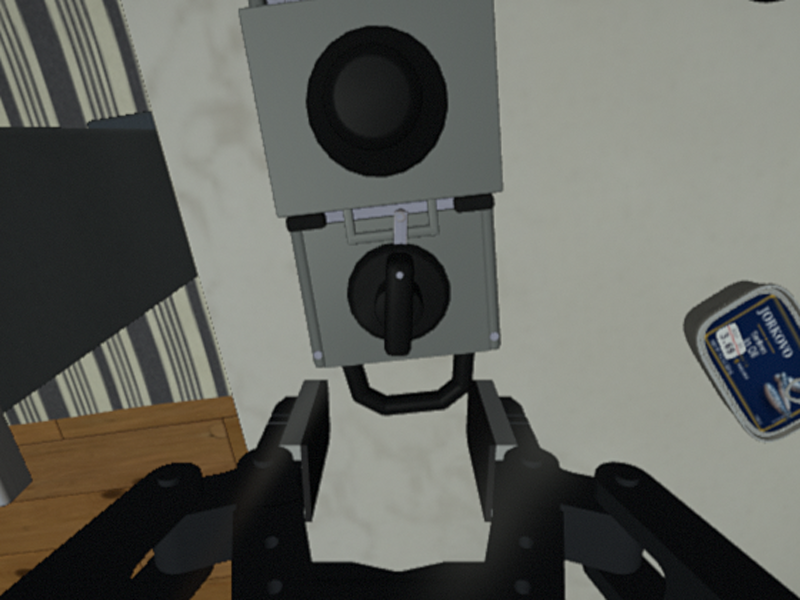

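The hook's end (400,212) lies in the guard's eye, and the plate is against both stops at (306,221) and (474,202). While still gripped, the knob had gone down to within 0.4 mm of its seated height, so it is in the notch. I'm handing the job in.

```bash
python3 -c "
from station import ctrl
print(ctrl.finish_job())"
```

```text
the job is handed in; nothing more can be done
None
```

The guard is home against its two stops and the knob is in the lock notch, about 74° clockwise of its start, with its hook through the guard's eye. I handed the job in at about 25 s; no verdict came back.

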